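# Clear the cutter bed and key the cutter on

## Robot

A 7-joint arm with a two-finger parallel gripper is mounted at the origin on the work surface. World frame = base frame: x ahead of the robot, y to its left, z up, the work surface at z = 0. Lengths are in m, angles in rad, forces in N, time in s.
With the tool pointing down it reaches from about 0.4 to 0.85 m from the base axis. Payload 10.4 kg.
Tool frame: the origin (TCP) lies midway between the tips of the shut fingers; the grasp point (between the pads) lies bot.grip_point_offset behind it (bot.grip_point_offset is the distance from the TCP to the grasp point, in m); z points along the fingers, y is the line along which they close (so a half turn about z gives the same grasp; the last joint's range is limited). The gripper opens to 87 mm and grips with 3 to 60 N. Pads are 19 mm wide; open, the fingers measure 117 mm over their backs; the gripper's body (75 mm by 190 mm) begins 51 mm behind the grasp point.
Start: joints at [-1.185, 0.332, -0.065, 1.46, 0.022, 1.35, -0.088], TCP at [0.248, 0.574, 0.223] pointing down, gripper open.
Joint ranges: [-2.6, 2.6], [-0.5, 2.12], [-1.47, 1.34], [0.16, 2.42], [-1.27, 4.41], [0.06, 2.06], [-2.6, 2.6]. Speed limits (rad/s): [2.22, 2.22, 2.79, 2.79, 3.14, 3.14, 3.14].

## Interface

Orientations are given as [roll, pitch, yaw] about the fixed x, y, z axes, in that order (R = Rz(yaw) Ry(pitch) Rx(roll)).
In Python, from rig import monitor, viewer, close_job, bot gives the robot as it stands. The module is installed in compiled form; this text tells all that it offers.
- The arm moves only by the tool servo_tool, never from a script. Its argument "plan" is a list of rows, each a list of 3 entries, a list of its own where there are three numbers: the gripper's target within -1 to 1 (fully open at 1, half-way at 0, shut at -1), then the shift along the tool's x, y, z as a fraction of full scale, then the turn, a rotation vector about the tool's x, y, z as a fraction of full scale. In form: [[grip, [tx, ty, tz], [rx, ry, rz]], ...]. A call has 1 to 20 rows; each row is the pose to reach, as a shift and turn from the pose commanded when the call began, along the tool's axes at that moment, turning the shorter way round; what a row does not reach only later rows make up. Full scale, the value 1, is 500 mm for a shift and pi rad for a turn. A row lasts 1/8 s, in which the tool goes at most 62.5 mm and 10.7 degrees, less where a joint would pass 70% of its speed; a pose out of reach is approached as far as the arm can. A call with a number of a shift or a turn outside -1 to 1 is refused whole. A call with a gripper value outside its range is refused whole. The fingers move at their own pace and stop on an object; "squeeze" is the grip in N (left out, the last holds). Time passes only in rows, so rows that repeat a pose let the fingers close. It gives the time, the measured TCP pose, the force, the opening and the grip force at its end, in the units of the state.
- monitor.sense(): the state, without advancing time (a new reading comes with each control period).
- viewer.camera(name): name is "side" or "top" or "wrist"; returns the picture (400x640x3 uint8, red, green, blue); there is no depth.
- viewer.get_calibration(name): a dict with "vertical_fov" (degrees; the focal length in pixels is half the picture's height over the tangent of half this angle, whatever the lens; pixels are square), "cx", "cy" (the principal point, pixels), "pose" (4x4, takes a point from camera to world coordinates). Camera axes: x right, y down, z forward; pixel columns grow to the right and rows downward; lengths in m; the calibration is good to about 2 mm. A picture is of the moment at which its call begins: read the wrist's pose just before it. get_calibration takes no time and is no camera call; for the wrist camera it gives the pose at the moment of the call.
- close_job(): hands the job in; it is judged then, once.
The state is a dict: "time": time; "joint_positions": joint angles; "joint_vel": joint speeds; "tau": joint torques, N m; "position": TCP position; "eef_rot": TCP orientation; "contact_force": force on the tool from outside, world axes, zero at the start; "ft_torque": the same for the moment, N m; "finger_gap": finger opening in m; "gripper_force": force on a finger pad.
Only numpy, scipy, OpenCV 4.12 (cv2) and the standard library are available. Lean on these libraries where they do the work, as an engineer would, in place of code of your own. Each camera call takes 0.05 s, during which the arm holds its last target. There are 200 camera calls.

## Task

Before the leather cutter is switched on its bed must be clear: take the blue-handled glue brush off the bed and lay it flat, lengthwise, in the empty wide compartment of the tool tray. Then take the red key from its wooden stand, push it fully home into the slot of the brass key switch on the grey console, and turn it clockwise until it stops at the green mark. Leave the key in the switch and do not disturb the other things on the bench.

Things in the scene. Friction and masses are not known exactly. Their poses are not given: they have to be found in the camera images.
- cutter: White flatbed leather cutter fixed to the bench, 340 (x) x 280 (y) mm; its bed is a flat grey surface 60 mm above the bench. A gantry 142 mm high is parked along its +y edge (y above +80 mm). Origin: centre of its underside.
- brush: Flat glue brush, 190 mm long, about 70 g, lying on the cutter's bed. Origin: middle of its length, on its underside. +x points to the bristles; z up. Blue handle 20 mm wide (y) and 16 mm high (z) from x = -95 to +20 mm, then steel ferrule 34 mm wide to x = +52 mm, then bristles 32 mm wide to +95 mm.
- brush_grip (a point): Middle of the brush, 8 mm above its underside, on the handle near the centre of mass; the handle is 20 mm wide (y) here.
- brush_tip (a point): Bristle end of the brush, 8 mm above its underside.
- brush_butt (a point): Handle end of the brush, 8 mm above its underside.
- tray_wide (a point): Centre of the floor of the empty wide compartment of the wooden tool tray (fixed). The compartment is 225 mm long along x and 90 mm wide along y; its walls rise 14 mm above the floor, which is 4 mm above the bench. The whole tray is 237 x 146 x 18 mm; its narrow compartment lies on the -y side.
- stand: Dark wooden key stand, fixed, 70 (x) x 50 (y) x 36 mm high, with a slot 20.5 mm (x) by 8.5 mm (y), 30 mm deep, in its top. The key stands in it. Origin: centre of its underside.
- key: Key, upright, 66 mm tall, about 60 g. Origin: centre of the lower end of its blade; z up. Steel blade 18 mm (x) by 6 mm (y), 26 mm long; its lowest 3 mm is tapered to 14 by 4 mm. Above it a red flat grip 36 mm (x) by 12 mm (y) by 40 mm high, whose lower edge acts as the stop. Works either way round (half turn about z).
- key_grip (a point): Where to hold the key: on its axis, 52 mm above the blade's lower end (26 mm above the lower edge of the red grip, 14 mm below its top); held across y it is 12 mm thick.
- console: Fixed grey console, 160 x 140 x 40 mm. In its middle stands the brass switch barrel, 50 mm in diameter, inside a fixed black guard ring of 68 mm diameter, flush with the barrel's top 74 mm above the bench. Origin: centre of the console's underside.
- slot_mouth (a point): Centre of the slot's mouth in the barrel's top face, 74 mm above the bench. Turns with the barrel: x runs along the slot, z up. Slot 20.5 mm (x) by 8.5 mm (y), 30 mm deep; a lead-in widens it by 4 mm on each side over the top 5 mm. Fully home, the key's red grip rests on the top face and the blade end is 26 mm below the mouth.
- key_switch (a joint): Turn of the barrel, rad: 0 at the red mark (off), grows clockwise seen from above to a stop at 1.05 at the green mark (on). Light friction (0.06 N m), stays where it is left. The key has up to about 0.2 rad of play in the slot.
- folder: Bystander: flat ivory-coloured bone folder 132 x 24 x 6 mm lying in the tray's narrow compartment.
- rivet_tin: Bystander: round brass tin, 60 mm diameter, 30 mm high.
- template: Bystander: loose plywood template 60 x 120 x 6 mm lying flat.
There are look-alikes about, which are no part of the job. Of the things that look like the brush, the larger one is meant.

How it is judged:
By the outcome, as a careful person would: the job done as asked, in the order asked, and still so for the second after the job is handed in, with the robot touching nothing.
It also fails if it takes over 72 s, if anything falls off the work surface, if the arm or the gripper's body presses on something with over 40 N, if the wrist force passes 120 N, or if a joint passes its speed limit or range.

## Working session

There is one attempt and no reset: what is moved stays moved. The work goes in short steps, Python scripts to look and compute and a tool call to move; the robot and the scene stay as the last step left them, time stands still between calls to the robot, and variables do not carry over. Pictures are saved under pics/ and viewed, at most 10 in all, crops included, and the job is handed in when it is done.

Besides the shell and the picture viewer there is one more tool, called after ">>>" by a JSON object that holds its "name" and its "arguments", one argument or row to a line. servo_tool: Moves the arm, as the interface text tells. Shift numbers are shares of 500 mm and turn numbers shares of pi rad, none past 1 either way. Its arguments: {"type":"object","properties":{"plan":{"type":"array","items":{"type":"array"}},"squeeze":{"type":"number"}},"required":["plan"]}

```bash
mkdir -p pics; cat > h.py <<'E'
import numpy as np, cv2
from scipy.spatial.transform import Rotation as R
from rig import monitor, viewer, close_job, bot
def snap(n,f):
    c=viewer.get_calibration(n); im=viewer.camera(n)
    cv2.imwrite(f'pics/{f}.png',im[:,:,::-1]); return im,c
def ray(c,u,v,z):
    f=200/np.tan(np.radians(c['vertical_fov'])/2); P=np.array(c['pose'])
    d=P[:3,:3]@[(u-c['cx'])/f,(v-c['cy'])/f,1]; o=P[:3,3]
    return (o+d*(z-o[2])/d[2]).round(4)
def rel(p,rpy):
    "print shift/turn fractions from current pose"
    s=monitor.sense(); R0=R.from_euler('xyz',s['eef_rot']); 
    print('shift',(R0.inv().apply(np.array(p)-s['position'])/.5).round(4),'turn',((R0.inv()*R.from_euler('xyz',rpy)).as_rotvec()/np.pi).round(4))
E
python3 - <<'E'
from h import *
s=monitor.sense(); print(s['position'],s['eef_rot'],s['finger_gap'],s['time'],bot.grip_point_offset)
for n in('top','side','wrist'):
    im,c=snap(n,n+'0'); np.set_printoptions(precision=4,suppress=True); print(n,c)
    np.save(n+'0.npy',c,allow_pickle=True)
E
```

```text
[0.24827532 0.57313746 0.22174553] [-3.14013194e+00  6.92566712e-05  2.73280363e+00] 0.08682908621003778 0.0 0.0187
top {'vertical_fov': 49.907109093175904, 'cx': 326.5729779158693, 'cy': 199.25686913930323, 'pose': array([[-0.0134, -0.9979,  0.063 ,  0.3892],
       [-0.9999,  0.014 ,  0.0097, -0.062 ],
       [-0.0106, -0.0629, -0.998 ,  1.2297],
       [ 0.    ,  0.    ,  0.    ,  1.    ]])}
side {'vertical_fov': 55.18491977124403, 'cx': 312.8868340908523, 'cy': 205.97796645940784, 'pose': array([[ 0.7929, -0.3056,  0.5271, -0.0385],
       [-0.6093, -0.4056,  0.6814, -0.6876],
       [ 0.0055, -0.8614, -0.5079,  0.5592],
       [ 0.    ,  0.    ,  0.    ,  1.    ]])}
wrist {'vertical_fov': 61.11799922578169, 'cx': 318.76429902706866, 'cy': 197.5116667285426, 'pose': array([[ 0.397 ,  0.8744,  0.279 ,  0.1714],
       [ 0.9178, -0.3778, -0.122 ,  0.6061],
       [-0.0013,  0.3045, -0.9525,  0.3822],
       [ 0.    ,  0.    ,  0.    ,  1.    ]])}
```

View pics/top0.png

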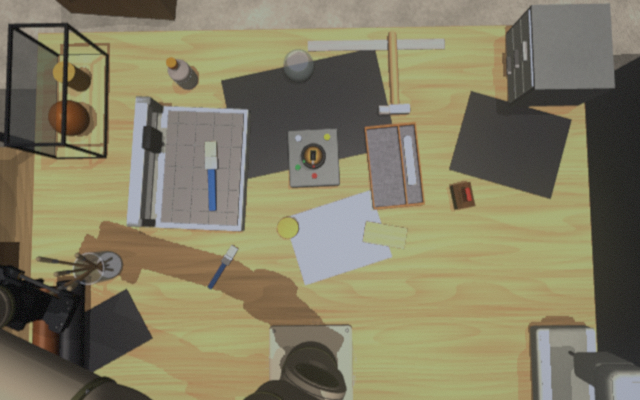

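View pics/side0.png

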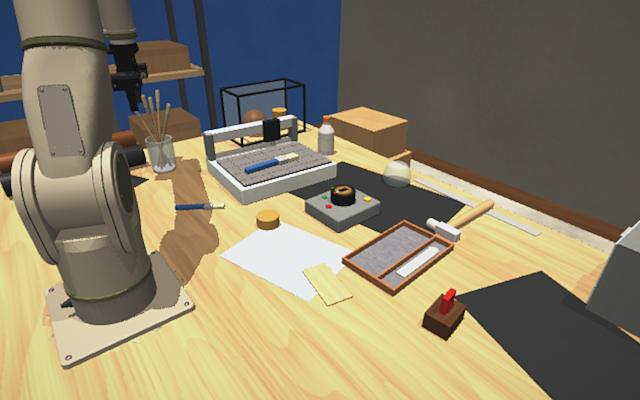

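Top view: large brush on the bed spans about (210,142) to (212,210). The console is at (313,157), the tray at (395,165) and the key stand at (461,195); the small look-alike brush is at (223,267). The side view agrees. Next I'll enlarge the parts that matter.

```bash
python3 - <<'E'
from h import *
im=cv2.imread('pics/top0.png'); o=np.zeros((400,800,3),np.uint8); x=0
for a,b,u,v in((195,230,130,220),(280,345,125,190),(360,485,120,215)):
    c=cv2.resize(im[u:v,a:b],None,fx=3.5,fy=3.5,interpolation=cv2.INTER_CUBIC); o[:c.shape[0],x:x+c.shape[1]]=c; print(x); x+=c.shape[1]
cv2.imwrite('pics/m.png',o)
E
```

```text
0
122
350
```

View pics/m.png

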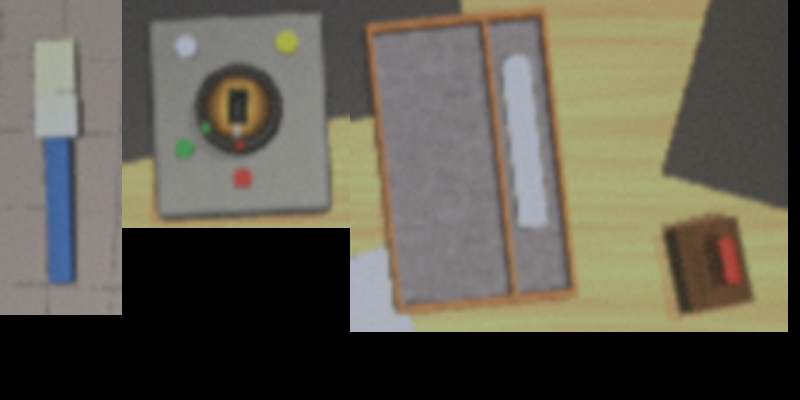

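```bash
python3 - <<'E'
from h import *
c=np.load('top0.npy',allow_pickle=True).item()
def g(n,u,v,z,o,c0,r0): p=ray(c,c0+(u-o)/3.5,r0+v/3.5,z); print(n,p); return p
for n,u,v,z in(('tip',55.5,40,.07),('butt',62,282,.074)): g(n,u,v,z,0,195,130)
for n,u,v in(('slot',238,106),('s1',237,88),('s2',238.5,124)): g(n,u,v,.074,122,280,125)
for n,u,v in(('TL',372,32),('TR',485,20),('BR',510,293),('BL',400,305)): g(n,u,v,.018,350,360,120)
for n,u,v,z in(('k',730,260,.076),('k1',726,236,.076),('k2',734,284,.076)): g(n,u,v,z,350,360,120)
for n,u,v in(('st1',690,226),('st2',736,216),('st3',753,298),('st4',688,311)): g(n,u,v,.036,350,360,120)
E
```

```text
tip [0.6254 0.2636 0.07  ]
butt [0.436  0.2568 0.074 ]
slot [ 0.5822 -0.0159  0.074 ]
s1 [ 0.5963 -0.0153  0.074 ]
s2 [ 0.5682 -0.0162  0.074 ]
TL [ 0.6645 -0.1661  0.018 ]
TR [ 0.6729 -0.2583  0.018 ]
BR [ 0.45  -0.273  0.018]
BL [ 0.4416 -0.1844  0.018 ]
k [ 0.4701 -0.4318  0.076 ]
k1 [ 0.4886 -0.4294  0.076 ]
k2 [ 0.4516 -0.4342  0.076 ]
st1 [ 0.5004 -0.4139  0.036 ]
st2 [ 0.5079 -0.4506  0.036 ]
st3 [ 0.4425 -0.4617  0.036 ]
st4 [ 0.4329 -0.4101  0.036 ]
```

```bash
python3 - <<'E'
from h import *
rel([.531,.260,.20],[np.pi,0,np.pi+.036]); rel([.531,.260,.064],[np.pi,0,np.pi+.036])
E
```

```text
shift [-0.7678 -0.3501  0.0443] turn [-3.000e-04 -1.000e-04 -1.416e-01]
shift [-0.7678 -0.3498  0.3163] turn [-3.000e-04 -1.000e-04 -1.416e-01]
```

>>> {"name": "servo_tool", "arguments": {
  "plan": [
    [0.2,[-0.768,-0.35,0.044],[0,0,-0.142]],
    [0.2,[-0.768,-0.35,0.044],[0,0,-0.142]],
    [0.2,[-0.768,-0.35,0.044],[0,0,-0.142]],
    [0.2,[-0.768,-0.35,0.044],[0,0,-0.142]],
    [0.2,[-0.768,-0.35,0.044],[0,0,-0.142]],
    [0.2,[-0.768,-0.35,0.044],[0,0,-0.142]],
    [0.2,[-0.768,-0.35,0.044],[0,0,-0.142]],
    [0.2,[-0.768,-0.35,0.044],[0,0,-0.142]],
    [0.2,[-0.768,-0.35,0.044],[0,0,-0.142]],
    [0.2,[-0.768,-0.35,0.044],[0,0,-0.142]],
    [0.2,[-0.768,-0.35,0.044],[0,0,-0.142]],
    [0.2,[-0.768,-0.35,0.044],[0,0,-0.142]],
    [0.2,[-0.768,-0.35,0.044],[0,0,-0.142]]
  ]
}}

```text
time: 1.78
position: [0.5311, 0.2605, 0.2006]
eef_rot: [3.141, 0.0, -3.104]
contact_force: [0.9, 0.3, 0.3]
finger_gap: 0.0522
gripper_force: 0.0
```

```bash
python3 - <<'E'
from h import *
s=monitor.sense(); print(s['position'],s['eef_rot'],s['joint_positions']); im,c=snap('wrist','w1'); np.save('w1.npy',c,allow_pickle=True)
rel([.531,.260,.064],[np.pi,0,np.pi+.036])
E
```

```text
[0.5310917  0.26051292 0.20059815] [ 3.14147846e+00  6.30533236e-05 -3.10386591e+00] [-0.63603385  0.2680919   0.12371746  1.59256616 -0.03417292  1.28293833
  1.10153144]
shift [ 0.0004 -0.0009  0.2732] turn [0.0001 0.     0.0005]
```

View pics/w1.png

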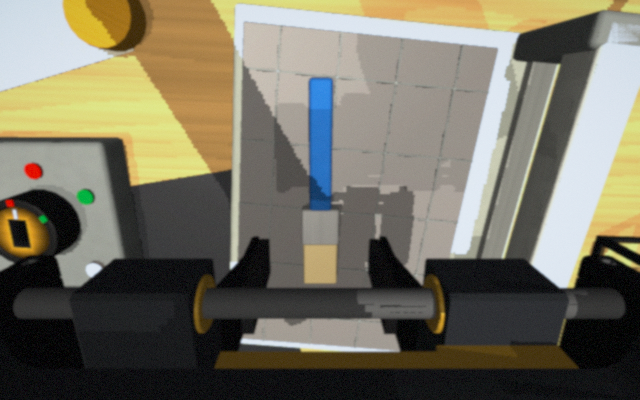

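The wrist view shows the brush, butt at (321,79) and tip at (320,283), centred and aligned between the fingers at (255–385,250). Descending.

>>> {"name": "servo_tool", "arguments": {
  "plan": [
    [0.2,[0,0,0.12],[0,0,0]],
    [0.2,[0,0,0.2],[0,0,0]],
    [0.2,[0,0,0.25],[0,0,0]],
    [0.2,[0,0,0.273],[0,0,0]],
    [0.2,[0,0,0.273],[0,0,0]],
    [-1,[0,0,0.273],[0,0,0]],
    [-1,[0,0,0.273],[0,0,0]],
    [-1,[0,0,0.273],[0,0,0]],
    [-1,[0,0,0.273],[0,0,0]],
    [-1,[0,0,0.273],[0,0,0]],
    [-1,[0,0,0.2],[0,0,0]],
    [-1,[0,0,0.1],[0,0,0]],
    [-1,[0,0,0],[0,0,0]],
    [-1,[0,0,0],[0,0,0]]
  ],
  "squeeze": 25
}}

```text
time: 3.58
position: [0.5331, 0.2612, 0.2049]
eef_rot: [3.138, 0.006, -3.104]
contact_force: [0.2, 0.3, -1.6]
finger_gap: 0.0195
gripper_force: 25.0
```

```bash
python3 - <<'E'
from h import *
c=np.load('w1.npy',allow_pickle=True).item()
print(ray(c,320.5,79,.076),ray(c,320,283,.07),ray(c,20,234,.074),ray(c,12,220,.074),ray(c,28,248,.074))
Y=np.pi+.074
rel([.557,-.2205,.20],[np.pi,0,Y]); rel([.557,-.2205,.009],[np.pi,0,Y])
E
```

```text
[0.4395 0.2577 0.076 ] [0.6281 0.2647 0.07  ] [ 0.5848 -0.0137  0.074 ] [ 0.5711 -0.0177  0.074 ] [ 0.5988 -0.0095  0.074 ]
shift [-0.0119 -0.9646  0.0063] turn [ 0.0011  0.002  -0.0117]
shift [-0.0095 -0.966   0.3883] turn [ 0.0011  0.002  -0.0117]
```

>>> {"name": "servo_tool", "arguments": {
  "plan": [
    [-1,[-0.004,-0.24,0],[0,0,-0.012]],
    [-1,[-0.016,-0.963,0],[0,0,-0.012]],
    [-1,[-0.016,-0.963,0],[0,0,-0.012]],
    [-1,[-0.016,-0.963,0],[0,0,-0.012]],
    [-1,[-0.016,-0.963,0],[0,0,-0.012]],
    [-1,[-0.016,-0.963,0],[0,0,-0.012]],
    [-1,[-0.016,-0.963,0],[0,0,-0.012]],
    [-1,[-0.016,-0.963,0],[0,0,-0.012]],
    [-1,[-0.016,-0.963,0],[0,0,-0.012]],
    [-1,[-0.016,-0.963,0],[0,0,-0.012]],
    [-1,[-0.016,-0.963,0],[0,0,-0.012]],
    [-1,[-0.016,-0.963,0],[0,0,-0.012]],
    [-1,[-0.016,-0.963,0.12],[0,0,-0.012]],
    [-1,[-0.016,-0.963,0.2],[0,0,-0.012]],
    [-1,[-0.016,-0.963,0.2],[0,0,-0.012]],
    [-1,[-0.016,-0.963,0.2],[0,0,-0.012]]
  ]
}}

```text
time: 5.58
position: [0.5582, -0.2207, 0.1024]
eef_rot: [-3.141, 0.002, -3.066]
contact_force: [0.4, -0.3, -0.0]
finger_gap: 0.0195
gripper_force: 25.0
```

```bash
python3 - <<'E'
from h import *
s=monitor.sense(); print(s['position'],s['eef_rot'],s['joint_positions']); im,c=snap('wrist','w2'); np.save('w2.npy',c,allow_pickle=True)
Y=np.pi+.074
rel([.557,-.2205,.009],[np.pi,0,Y])
E
```

```text
[ 0.55822572 -0.2207229   0.10242129] [-3.14090224e+00  2.09219187e-03 -3.06622239e+00] [-0.03473864  0.38562524  0.41516348  1.69387428 -0.1717001   1.09588485
  2.07795652]
shift [0.0035 0.0012 0.1877] turn [-0.0003  0.001   0.0004]
```

View pics/w2.png

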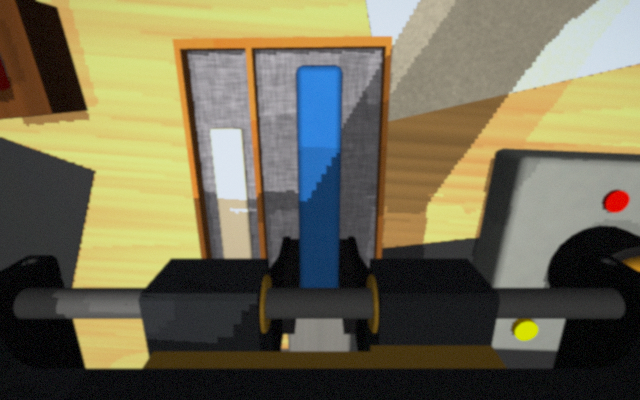

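Brush is centred in the wide compartment (handle 297–342 between walls 257 and 385) and aligned. Lowering, releasing and rising.

>>> {"name": "servo_tool", "arguments": {
  "plan": [
    [-1,[0,0,0.08],[0,0,0]],
    [-1,[0,0,0.14],[0,0,0]],
    [-1,[0,0,0.17],[0,0,0]],
    [-1,[0,0,0.186],[0,0,0]],
    [-1,[0,0,0.186],[0,0,0]],
    [-1,[0,0,0.186],[0,0,0]],
    [-0.1,[0,0,0.186],[0,0,0]],
    [-0.1,[0,0,0.186],[0,0,0]],
    [-0.1,[0,0,0.186],[0,0,0]],
    [-0.1,[0,0,0.15],[0,0,0]],
    [-0.1,[0,0,0.05],[0,0,0]],
    [-0.1,[0,0,-0.05],[0,0,0]],
    [-0.1,[0,0,-0.15],[0,0,0]],
    [-0.1,[0,0,-0.15],[0,0,0]]
  ]
}}

```text
time: 7.38
position: [0.5593, -0.2217, 0.1813]
eef_rot: [-3.139, 0.008, -3.067]
contact_force: [0.7, 1.0, -0.6]
finger_gap: 0.039
gripper_force: 0.0
```

```bash
python3 - <<'E'
from h import *
rel([.52,-.4318,.18],[np.pi,0,np.pi+.1]);
E
```

```text
shift [ 0.1097 -0.4132  0.0026] turn [-0.0008  0.0026 -0.0081]
```

>>> {"name": "servo_tool", "arguments": {
  "plan": [
    [-0.1,[0.11,-0.41,0],[0,0,-0.008]],
    [-0.1,[0.11,-0.41,0],[0,0,-0.008]],
    [-0.1,[0.11,-0.41,0],[0,0,-0.008]],
    [-0.1,[0.11,-0.41,0],[0,0,-0.008]],
    [-0.1,[0.11,-0.41,0],[0,0,-0.008]],
    [-0.1,[0.11,-0.41,0],[0,0,-0.008]],
    [-0.1,[0.11,-0.41,0],[0,0,-0.008]],
    [-0.1,[0.11,-0.41,0],[0,0,-0.008]],
    [-0.1,[0.11,-0.41,0],[0,0,-0.008]],
    [-0.1,[0.11,-0.41,0],[0,0,-0.008]]
  ]
}}

```text
time: 8.62
position: [0.5178, -0.4289, 0.1756]
eef_rot: [3.142, 0.0, -3.041]
contact_force: [-0.2, 0.5, -0.4]
finger_gap: 0.0388
gripper_force: 0.0
```

```bash
python3 - <<'E'
from h import *
s=monitor.sense(); print(s['position'],s['eef_rot'],s['joint_positions']); im,c=snap('wrist','w3'); np.save('w3.npy',c,allow_pickle=True)
t,_=snap('top','top1')
a=cv2.resize(im[:,:,::-1],(800,500)); cv2.imwrite('pics/w3b.png',a)
E
```

```text
[ 0.51780306 -0.42892233  0.17556055] [ 3.14150526e+00  9.34848517e-05 -3.04117452e+00] [ 0.26883112  0.49423521  0.50356489  1.40816599 -0.23998181  1.30005433
  2.45698001]
```

View pics/w3b.png

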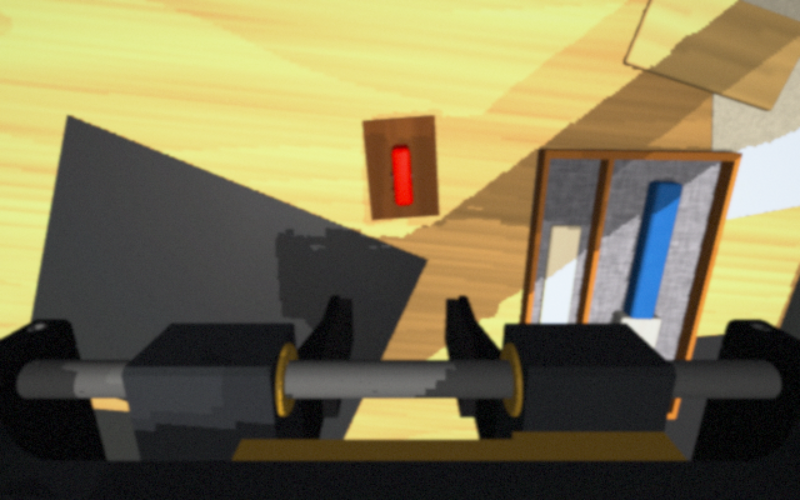

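Brush lies in the compartment; key at about (401,175) in the 800-px view. Enlarging it for a precise fix.

```bash
python3 - <<'E'
from h import *
im=cv2.imread('pics/w3.png')[80:185,280:360]
cv2.imwrite('pics/w3c.png',cv2.resize(im,None,fx=5,fy=5,interpolation=cv2.INTER_CUBIC))
E
```

```text
(no output)
```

View pics/w3c.png

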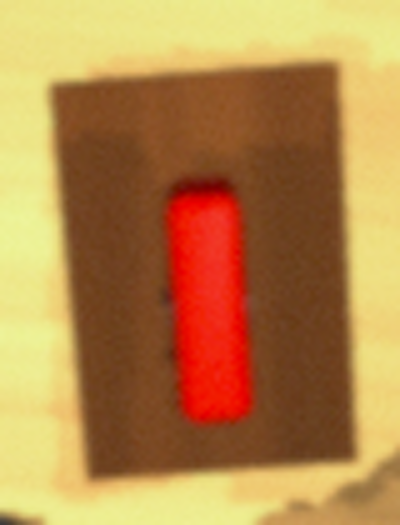

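```bash
python3 - <<'E'
from h import *
c=np.load('w3.npy',allow_pickle=True).item()
g=lambda u,v,z:ray(c,280+u/5,80+v/5,z)
a,b=g(203,194,.076),g(218,420,.076); print(a,b,(a+b)/2,np.arctan2(*(b-a)[1::-1]),np.linalg.norm(b-a))
q=np.array([g(u,v,.036) for u,v in((55,87),(335,65),(353,460),(90,478))]); print(q,q.mean(0)); d=q[3]-q[0]+q[2]-q[1]; print(np.arctan2(d[1],d[0]))
k=(a+b)/2; Y=np.pi+.1
E
```

```text
[ 0.4552 -0.4346  0.076 ] [ 0.4893 -0.4287  0.076 ] [ 0.47225 -0.43165  0.076  ] 0.17132437087294286 0.03460664676041296
[[ 0.4433 -0.4609  0.036 ]
 [ 0.4349 -0.414   0.036 ]
 [ 0.5026 -0.4022  0.036 ]
 [ 0.5108 -0.4494  0.036 ]] [ 0.4729   -0.431625  0.036   ]
0.1706609043889999
```

```bash
python3 - <<'E'
from h import *
Y=np.pi+.13
rel([.4725,-.4316,.13],[np.pi,0,Y])
E
```

```text
shift [0.0905 0.004  0.091 ] turn [ 0.      0.     -0.0095]
```

>>> {"name": "servo_tool", "arguments": {
  "plan": [
    [-0.1,[0.05,0.002,0.05],[0,0,-0.005]],
    [-0.1,[0.09,0.004,0.091],[0,0,-0.01]],
    [-0.1,[0.09,0.004,0.091],[0,0,-0.01]],
    [-0.1,[0.09,0.004,0.091],[0,0,-0.01]],
    [-0.1,[0.09,0.004,0.091],[0,0,-0.01]]
  ]
}}

```text
time: 9.35
position: [0.4742, -0.4316, 0.131]
eef_rot: [-3.141, 0.001, -3.009]
contact_force: [0.5, -0.1, -0.2]
finger_gap: 0.0391
gripper_force: 0.0
```

```bash
python3 - <<'E'
from h import *
s=monitor.sense(); print(s['position'],s['eef_rot'],s['joint_positions'])
Y=np.pi+.13
rel([.4725,-.4316,.0435],[np.pi,0,Y])
E
```

```text
[ 0.47417133 -0.43159991  0.13097142] [-3.14065470e+00  1.37346079e-03 -3.00906087e+00] [ 0.29613502  0.45668777  0.49218758  1.55366134 -0.22718557  1.18678738
  2.5340496 ]
shift [0.0036 0.0006 0.1749] turn [-0.0003  0.0004  0.0008]
```

>>> {"name": "servo_tool", "arguments": {
  "plan": [
    [-0.1,[0.002,0,0.08],[0,0,0]],
    [-0.1,[0.002,0,0.14],[0,0,0]],
    [-0.1,[0.002,0,0.174],[0,0,0]],
    [-0.1,[0.002,0,0.174],[0,0,0]],
    [-0.1,[0.002,0,0.174],[0,0,0]],
    [-1,[0.002,0,0.174],[0,0,0]],
    [-1,[0.002,0,0.174],[0,0,0]],
    [-1,[0.002,0,0.174],[0,0,0]],
    [-1,[0.002,0,0.174],[0,0,0]],
    [-1,[0.002,0,0.174],[0,0,0]]
  ],
  "squeeze": 40
}}

```text
time: 10.6
position: [0.4718, -0.4317, 0.0432]
eef_rot: [3.142, 0.0, -3.01]
contact_force: [-0.8, 0.7, 2.4]
finger_gap: 0.0118
gripper_force: 40.0
```

```bash
python3 - <<'E'
from h import *
s=monitor.sense(); print(s['position'],s['eef_rot'],s['contact_force'],s['ft_torque'],s['joint_positions'][6])
E
```

```text
[ 0.47178605 -0.43174471  0.04315702] [ 3.14150361e+00  1.72508762e-04 -3.01004660e+00] [-0.79646716  0.74363065  2.38797269] [0.21518012 0.1112292  0.02278132] 2.5576017739137624
```

>>> {"name": "servo_tool", "arguments": {
  "plan": [
    [-1,[0,0,-0.04],[0,0,0]],
    [-1,[0,0,-0.09],[0,0,0]],
    [-1,[0,0,-0.2],[0,0,0]],
    [-1,[0,0,-0.3],[0,0,0]],
    [-1,[0,0,-0.3],[0,0,0]]
  ]
}}

```text
time: 11.22
position: [0.4731, -0.4336, 0.199]
eef_rot: [-3.136, 0.006, -3.011]
contact_force: [-0.7, 0.7, -1.0]
finger_gap: 0.0116
gripper_force: 40.0
```

```bash
python3 - <<'E'
from h import *
rel([.645,-.015,.19],[np.pi,0,np.pi+.03])
E
```

```text
shift [-0.4501  0.7853  0.0162] turn [-0.0017  0.0021  0.0322]
```

>>> {"name": "servo_tool", "arguments": {
  "plan": [
    [-1,[-0.06,0.1,0],[0,0,0.01]],
    [-1,[-0.2,0.35,0],[0,0,0.02]],
    [-1,[-0.45,0.785,0.01],[0,0,0.032]],
    [-1,[-0.45,0.785,0.01],[0,0,0.032]],
    [-1,[-0.45,0.785,0.01],[0,0,0.032]],
    [-1,[-0.45,0.785,0.01],[0,0,0.032]],
    [-1,[-0.45,0.785,0.01],[0,0,0.032]],
    [-1,[-0.45,0.785,0.01],[0,0,0.032]],
    [-1,[-0.45,0.785,0.01],[0,0,0.032]],
    [-1,[-0.45,0.785,0.01],[0,0,0.032]],
    [-1,[-0.45,0.785,0.01],[0,0,0.032]],
    [-1,[-0.45,0.785,0.01],[0,0,0.032]],
    [-1,[-0.45,0.785,0.01],[0,0,0.032]],
    [-1,[-0.45,0.785,0.01],[0,0,0.032]],
    [-1,[-0.45,0.785,0.01],[0,0,0.032]]
  ]
}}

```text
time: 13.1
position: [0.6433, -0.0131, 0.188]
eef_rot: [3.141, 0.0, -3.11]
contact_force: [0.2, 0.9, -0.2]
finger_gap: 0.0116
gripper_force: 40.0
```

```bash
python3 - <<'E'
from h import *
s=monitor.sense(); print(s['position'],s['eef_rot'],s['joint_positions'])
im,c=snap('wrist','w4'); np.save('w4.npy',c,allow_pickle=True)
f=200/np.tan(np.radians(c['vertical_fov'])/2); P=c['pose']; q=P[:3,:3].T@(np.array([.583,-.015,.074])-P[:3,3]); u,v=(q[:2]/q[2]*f+[c['cx'],c['cy']]).astype(int); print(u,v)
u0,v0=max(u-70,0),max(v-70,0); print(u0,v0)
cr=cv2.resize(im[v0:v0+140,u0:u0+140,::-1],None,fx=4,fy=4,interpolation=cv2.INTER_CUBIC); cv2.imwrite('pics/w4c.png',cr)
E
```

```text
[ 0.64330592 -0.0130727   0.18803581] [ 3.14148990e+00  3.39594472e-05 -3.11046805e+00] [-0.28260207  0.39674456  0.30719199  1.47148052 -0.1219445   1.29211474
  1.63766253]
319 120
249 50
```

View pics/w4c.png

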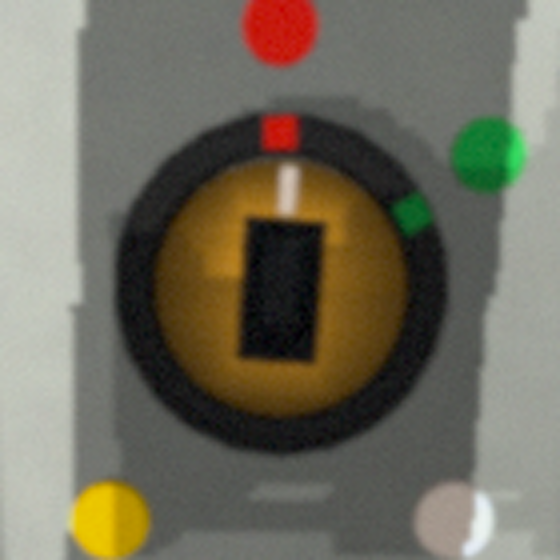

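Slot mouth outline in the crop: (246,218), (324,224), (314,361), (238,355), with the pointer next to the red mark.

```bash
python3 - <<'E'
from h import *
c=np.load('w4.npy',allow_pickle=True).item()
q=np.array([ray(c,249+u/4,50+v/4,.074) for u,v in((246,218),(324,224),(314,361),(238,355))]); m=q.mean(0)
d=q[3]-q[0]+q[2]-q[1]; y=np.arctan2(d[1],d[0]); print(q,m,y,np.linalg.norm(d)/2)
print('ring',ray(c,249+282/4,50+282/4,.074))
rel([m[0]-.0006,m[1],.16],[np.pi,0,np.pi+y])
E
```

```text
[[ 0.571  -0.0225  0.074 ]
 [ 0.5717 -0.0072  0.074 ]
 [ 0.5984 -0.0081  0.074 ]
 [ 0.5977 -0.0235  0.074 ]] [ 0.5847   -0.015325  0.074   ] -0.035565521069671764 0.026716895403470872
ring [ 0.583  -0.0151  0.074 ]
shift [ 0.1185 -0.0008  0.056 ] turn [0.     0.     0.0212]
```

>>> {"name": "servo_tool", "arguments": {
  "plan": [
    [-1,[0.06,0,0.02],[0,0,0.01]],
    [-1,[0.119,-0.001,0.056],[0,0,0.021]],
    [-1,[0.119,-0.001,0.056],[0,0,0.021]],
    [-1,[0.119,-0.001,0.056],[0,0,0.021]],
    [-1,[0.119,-0.001,0.056],[0,0,0.021]],
    [-1,[0.119,-0.001,0.056],[0,0,0.021]],
    [-1,[0.119,-0.001,0.056],[0,0,0.021]]
  ]
}}

```text
time: 14.02
position: [0.5841, -0.0155, 0.1601]
eef_rot: [-3.142, 0.0, 3.107]
contact_force: [-0.1, -0.4, -1.0]
finger_gap: 0.012
gripper_force: 40.0
```

```bash
python3 - <<'E'
from h import *
s=monitor.sense(); print(s['position'],s['eef_rot'])
rel([.584,-.0153,.081],[np.pi,0,np.pi-.036])
E
```

```text
[ 0.58413505 -0.01550789  0.16008286] [-3.14157175e+00  1.52708353e-04  3.10664494e+00]
shift [0.0003 0.0004 0.1582] turn [-0.      0.      0.0003]
```

Descending in short stages, down to about 15 mm into the slot first.

>>> {"name": "servo_tool", "arguments": {
  "plan": [
    [-1,[0,0,0.05],[0,0,0]],
    [-1,[0,0,0.09],[0,0,0]],
    [-1,[0,0,0.1],[0,0,0]],
    [-1,[0,0,0.11],[0,0,0]],
    [-1,[0,0,0.12],[0,0,0]],
    [-1,[0,0,0.13],[0,0,0]],
    [-1,[0,0,0.13],[0,0,0]]
  ]
}}

```text
time: 14.9
position: [0.5837, -0.0154, 0.0948]
eef_rot: [3.142, -0.0, 3.107]
contact_force: [-0.6, -0.1, -0.2]
finger_gap: 0.0118
gripper_force: 40.0
```

>>> {"name": "servo_tool", "arguments": {
  "plan": [
    [-1,[0,0,0.01],[0,0,0]],
    [-1,[0,0,0.018],[0,0,0]],
    [-1,[0,0,0.024],[0,0,0]],
    [-1,[0,0,0.028],[0,0,0]],
    [-1,[0,0,0.03],[0,0,0]],
    [-1,[0,0,0.03],[0,0,0]]
  ]
}}

```text
time: 15.65
position: [0.5839, -0.0155, 0.081]
eef_rot: [3.141, 0.0, 3.107]
contact_force: [-4.6, 0.3, 8.9]
finger_gap: 0.0119
gripper_force: 40.0
```

>>> {"name": "servo_tool", "arguments": {
  "plan": [
    [-1,[0,0,0],[0,0,0.03]],
    [-1,[0,0,0],[0,0,0.06]],
    [-1,[0,0,0],[0,0,0.1]],
    [-1,[0,0,0],[0,0,0.14]],
    [-1,[0,0,0],[0,0,0.18]],
    [-1,[0,0,0],[0,0,0.22]],
    [-1,[0,0,0],[0,0,0.26]],
    [-1,[0,0,0],[0,0,0.3]],
    [-1,[0,0,0],[0,0,0.33]],
    [-1,[0,0,0],[0,0,0.35]],
    [-1,[0,0,0],[0,0,0.35]],
    [-1,[0,0,0],[0,0,0.35]]
  ]
}}

```text
time: 17.15
position: [0.5847, -0.0151, 0.0811]
eef_rot: [3.14, 0.0, 2.007]
contact_force: [-0.7, 1.6, 6.6]
finger_gap: 0.012
gripper_force: 40.0
```

```bash
python3 - <<'E'
from h import *
s=monitor.sense(); print(s['position'],s['eef_rot'],s['contact_force'],s['ft_torque'],s['joint_positions'][6])
E
```

```text
[ 0.58468431 -0.01512895  0.08107505] [3.13958845e+00 1.35466712e-04 2.00726121e+00] [-0.73731415  1.63848771  6.58267392] [ 0.16229983  0.24905199 -0.00877009] 0.5488423196249387
```

>>> {"name": "servo_tool", "arguments": {
  "plan": [
    [-1,[0,0,0],[0,0,0.02]],
    [-1,[0,0,0],[0,0,0.04]],
    [-1,[0,0,0],[0,0,0.05]],
    [-1,[0,0,0],[0,0,0.05]]
  ]
}}

```text
time: 17.65
position: [0.5847, -0.015, 0.081]
eef_rot: [3.14, 0.0, 1.851]
contact_force: [-0.4, 0.7, 6.5]
finger_gap: 0.0122
gripper_force: 40.0
```

```bash
python3 - <<'E'
from h import *
s=monitor.sense(); print(s['position'],s['eef_rot'],s['contact_force'],s['ft_torque'])
E
```

```text
[ 0.58473542 -0.01496953  0.08103579] [3.1396622e+00 1.5430811e-04 1.8513205e+00] [-0.37355323  0.72932292  6.54289623] [0.06568741 0.17828145 0.74747663]
```

Torque of 0.75 N m at a turn of about 1.25 rad (including the key's play) means the stop has been reached. Releasing and rising.

>>> {"name": "servo_tool", "arguments": {
  "plan": [
    [-1,[0,0,0],[0,0,-0.01]],
    [-1,[0,0,0],[0,0,-0.01]],
    [-0.1,[0,0,0],[0,0,-0.01]],
    [-0.1,[0,0,0],[0,0,-0.01]],
    [-0.1,[0,0,0],[0,0,-0.01]],
    [-0.1,[0,0,-0.04],[0,0,-0.01]],
    [-0.1,[0,0,-0.12],[0,0,-0.01]],
    [-0.1,[0,0,-0.22],[0,0,-0.01]],
    [-0.1,[0,0,-0.3],[0,0,-0.01]],
    [-0.1,[-0.1,0,-0.3],[0,0,-0.01]],
    [-0.1,[-0.16,0,-0.3],[0,0,-0.01]],
    [-0.1,[-0.16,0,-0.3],[0,0,-0.01]],
    [-0.1,[-0.16,0,-0.3],[0,0,-0.01]]
  ]
}}

```text
time: 19.27
position: [0.6058, -0.0916, 0.2297]
eef_rot: [-3.141, -0.001, 1.882]
contact_force: [0.3, 0.8, 0.4]
finger_gap: 0.039
gripper_force: 0.0
```

```bash
python3 - <<'E'
from h import *
im,c=snap('wrist','w5'); t,_=snap('top','top2')
a=cv2.resize(im[:,:,::-1],(640,400)); b=t[100:280,130:490,::-1]; b=cv2.resize(b,None,fx=1,fy=1)
o=np.zeros((590,640,3),np.uint8); o[:400]=a; o[405:585,:360]=b; cv2.imwrite('pics/f.png',o)
E
```

```text
(no output)
```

View pics/f.png

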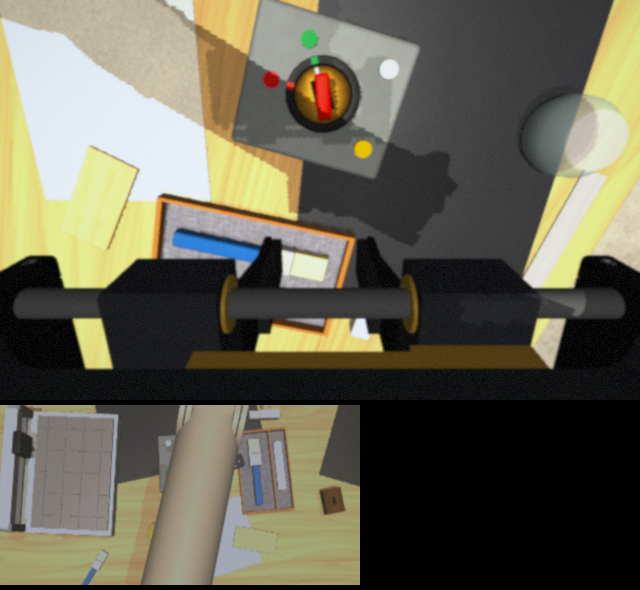

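The key is seated with the pointer at the green mark (316,65). The brush lies flat in the wide compartment and the bed is clear. Handing in.

```bash
python3 -c "
from rig import close_job
print(close_job())"
```

```text
the job is handed in; nothing more can be done
None
```

The job is handed in: the brush lies lengthwise in the wide compartment, the bed is clear, and the red key is fully home and left in the switch, turned to its stop at the green mark (about 19 s used).

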